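# Log the seed vial and its parent plant

## Robot

A 6-joint arm with a two-finger parallel gripper is mounted at the origin on the work surface. World frame = base frame: x ahead of the robot, y to its left, z up, the work surface at z = 0. Lengths are in m, angles in rad, forces in N, time in s.
With the tool pointing down it reaches from about 0.25 to 0.85 m from the base axis. Payload 12.5 kg.
Tool frame: the origin (TCP) lies midway between the tips of the shut fingers; the grasp point (between the pads) lies grip_point_offset behind it (grip_point_offset is the distance from the TCP to the grasp point, in m); z points along the fingers, x is the direction in which the jaws open and shut, and the axes are right-handed (so a half turn about z gives the same grasp; the last joint's range is limited). The gripper opens to 93 mm and grips with 3 to 60 N. Pads are 15 mm wide; open, the fingers measure 128 mm over their backs; the gripper's body (75 mm by 188 mm) begins 65 mm behind the grasp point.
Start: joints at [1.231, 0.351, 1.652, -0, 1.139, -0.085], TCP at [0.139, 0.532, 0.219] pointing down, gripper open.
Joint ranges: [-2.75, 2.75], [-0.79, 2.1], [0.01, 2.65], [-1.57, 4.71], [0.07, 3.14], [-2.87, 2.87]. Speed limits (rad/s): [2.22, 2.22, 2.79, 3.14, 3.14, 3.14].

## Interface

Orientations are given as a unit quaternion [x, y, z, w].
In Python, from rig import sense, capture, calibration, close_job, trace, grip_point_offset gives the robot as it stands. The module is installed in compiled form; this text tells all that it offers.
- The arm moves only by the tool step_arm, never from a script. Its argument "steps" is a list that holds one entry, the list of rows, each a list of 7 numbers: the shift along the tool's x, y, z in mm, then the turn, a rotation vector about the tool's x, y, z in degrees, then the closure, from 0 (fully open) to 1 (shut). A call has exactly 5 rows; each row is the pose to reach, as a shift and turn from the pose commanded when the call began, along the tool's axes at that moment; what a row does not reach only later rows make up. A row lasts 1/10 s, in which the tool goes at most 50 mm and 8.59 degrees, less where a joint would pass 70% of its speed; a pose out of reach is approached as far as the arm can. A call with a gripper value outside its range is refused whole. The fingers move at their own pace and stop on an object; the grip force is fixed at half the most. Time passes only in rows, so rows that repeat a pose let the fingers close, or fill a call up. It gives the time, the measured TCP pose, the force and the opening at its end, in the units of the state.
- sense(): the state, without advancing time (a new reading comes with each control period).
- capture(name): name is "scene" or "top" or "wrist"; returns the picture (384x512x3 uint8, red, green, blue); there is no depth.
- calibration(name): a dict with "K" (3x3 intrinsics, pixels), "dist" ([k1, k2, p1, p2, k3] as OpenCV has them; the pictures are not rectified), "pose" (4x4, takes a point from camera to world coordinates); the wrist camera has in their place "T_tool_cam" (4x4, takes a point from camera to tool coordinates, whose origin is the TCP and whose axes are the tool frame's). Camera axes: x right, y down, z forward; pixel columns grow to the right and rows downward; lengths in m; the calibration is good to about 2 mm. A picture is of the moment at which its call begins: read the wrist's pose just before it. calibration takes no time and is no camera call.
- close_job(): hands the job in, once; it reports no verdict.
Trained networks look in the newest picture that a camera, given by its name, has taken for a name from the list of things; names that differ only in an ending like _2 or _b are one class to them, and where a whole thing is asked for, a point or a joint stands for the part that bears it (a point fixed in the world has none). Each returns a list of dicts, best first, with "confidence" (0 to 1); they miss things now and then, are a little off and sometimes report something else, mostly with a low value. They report only what shows in the picture. A call takes as long as a camera call. They do not tell look-alikes from the thing itself.
- trace(camera, thing): "region" (384x512 bool, what is visible of it) and "rect" ([left, top, right, bottom] in pixels, round what is visible of it).
The state is a dict: "clock": time; "joint_positions": joint angles; "joint_velocities": joint speeds; "joint_torque": joint torques, N m; "tcp_pos": TCP position; "tcp_rot": TCP orientation; "force": force on the tool from outside, world axes, zero at the start; "torque": the same for the moment, N m; "grip_width": finger opening in m.
Only numpy, scipy, OpenCV 4.12 (cv2) and the standard library are available. Lean on these libraries where they do the work, as an engineer would, in place of code of your own. Each camera call takes 0.05 s, during which the arm holds its last target. There are 200 camera calls.

## Task

Show the overhead camera which plant the seeds came from: point at the tallest of the three brass-capped seed vials on the bench top, fingertips two or three centimetres above the middle of its cap and not touching it, and stay still there for two seconds; then point in the same way at the cactus, just above the middle of its top, for two seconds. Then press the large round button on the grey log box all the way in (it stays in by itself) and draw clear. Do not touch the tall vial or the cactus and its pot, do not press the small button, and leave everything else where it stands.

Things in the scene. Friction and masses are not known exactly. Their poses are not given: they have to be found in the camera images.
- tall_vial_cap (a point): centre of the top of the brass cap of the tall seed vial: upright clear vial, 32 mm diameter, 100 mm tall in all, dark seeds inside, brass-coloured cap. z up. The two other vials are the same but only 60 mm tall. The three vials and three pots stand about in any order on six places
- cactus_pot_top (a point): highest point, on the centre line, of the round ribbed cactus in its white pot, 120 mm above the table (pot 84 mm across the rim, 72 mm tall; the cactus is 60 mm across). z up. The other two pots are the same but empty
- log_button_top (a point): centre of the top face of the large round black button on the log box: 32 mm diameter, its face 78 mm above the table when out. z up; y points along the box from the small button to the large one, which are 68 mm apart. It is pressed straight down
- log_button (a joint): travel of the large button, m: 0 = out (standing 10 mm proud of its steel collar), 0.008 = fully in. It has no return spring: about 2.5 N pushes it slowly and it stays where it is left
- small_button (a joint): travel of the small button (14 mm diameter, 6 mm proud of its collar, at the other end of the log box), m: 0 = out, 0.004 = in; not part of the job
- log_box: fixed grey box, 90 x 130 x 65 mm (x, y, z), origin at the centre of its underside; large button at y = +30 mm, small button at y = -38 mm in its frame
- short_vial_a_cap (a point): centre of the cap top of a short brass-capped vial, 32 mm diameter, 60 mm tall; bystander
- short_vial_b_cap (a point): centre of the cap top of a short brass-capped vial, 32 mm diameter, 60 mm tall; bystander
- empty_pot_a_top (a point): centre of the mouth, at rim height, of an empty white pot, 84 mm across, 72 mm tall; bystander
- empty_pot_b_top (a point): centre of the mouth, at rim height, of an empty white pot, 84 mm across, 72 mm tall; bystander
- tall_vial: the tall vial itself, origin at the centre of its underside, z up
- cactus_pot: the pot with the cactus, origin at the centre of its underside, z up
- brush: hand brush lying flat, 180 mm long along its x; bystander on the left
Things that resemble listed ones, but are neither listed nor needed, are in the scene too. Leave any pink look-alike of the log_box alone.

How it is judged:
On the way, in this order (a step that is already met when the one before it is completed fails the run):
1. pointed at the tall vial: fingertips just above its cap, for at least 1.5 s (horizontal distance between the grasp point and tall_vial_cap below 0.03 m and z of the grasp point in the frame of tall_vial_cap between 0.015 and 0.085 m), for 1.5 s.
2. pointed at the cactus: fingertips just above its top, for at least 1.5 s (horizontal distance between the grasp point and cactus_pot_top below 0.03 m and z of the grasp point in the frame of cactus_pot_top between 0.015 and 0.085 m), for 1.5 s.
3. the large button pressed in (value of joint log_button above 0.006 m), for 0.05 s.
At the end, for the whole second after the job is handed in: The large button is at least 6 mm in, the small one out (less than 1.5 mm); the tall vial and the cactus are within 10 mm of where they stood and at rest, and the other vials, the empty pots and the brush within 15 mm (value of joint log_button above 0.006 m and value of joint small_button below 0.0015 m and distance of each of tall_vial_cap, cactus_pot_top from where it was at the start of the episode below 0.01 m and distance of each of short_vial_a_cap, short_vial_b_cap, empty_pot_a_top, empty_pot_b_top, brush from where it was at the start of the episode below 0.015 m and linear speed of each of tall_vial, cactus_pot below 0.02 m/s); the robot touches nothing.
It fails at once if the tall vial is touched (contact force between any of the fingers, the arm and tall_vial above 0.3 N).
It fails at once if the cactus or its pot is touched (contact force between any of the fingers, the arm and cactus_pot above 0.3 N).
It fails at once if the small button is pressed (value of joint small_button above 0.0015 m).
It fails at once if a bystander is shifted or lifted by more than 15 mm (distance of any of short_vial_a_cap, short_vial_b_cap, empty_pot_a_top, empty_pot_b_top, brush from where it was at the start of the episode above 0.015 m).
It also fails if it takes over 56 s, if anything falls off the work surface, if the arm or the gripper's body presses on something with over 40 N, if the wrist force passes 120 N, or if a joint passes its speed limit or range.

## Working session

There is one attempt and no reset: what is moved stays moved. The work goes in short steps, Python scripts to look and compute and a tool call to move; the robot and the scene stay as the last step left them, time stands still between calls to the robot, and variables do not carry over. Pictures are saved under pics/ and viewed, about 8 in all and at most 12, crops included, and the job is handed in when it is done.

Besides the shell and the picture viewer there is one more tool, called after "Request:" as a command line: name --argument value ..., lists and objects as JSON in quotes. step_arm: Moves the arm, as the interface text tells. Its arguments: {"type":"object","properties":{"steps":{"type":"array"}},"required":["steps"]}

```bash
mkdir -p pics; cat > h.py <<'E'
import numpy as np, cv2
from scipy.spatial.transform import Rotation as R
from rig import *
def cam(name):
    c=calibration(name)
    K=np.array(c["K"]);d=np.array(c["dist"])
    if "pose" in c: P=np.array(c["pose"])
    else:
        s=sense();T=np.eye(4);T[:3,:3]=R.from_quat(s["tcp_rot"]).as_matrix();T[:3,3]=s["tcp_pos"]
        P=T@np.array(c["T_tool_cam"])
    return K,d,P
def onplane(c,uv,z):
    K,d,P=c
    p=cv2.undistortPoints(np.array([[uv]],float),K,d)[0,0]
    r=P[:3,:3]@np.array([p[0],p[1],1]);o=P[:3,3]
    return o+r*(z-o[2])/r[2]
def proj(c,X):
    K,d,P=c
    Q=np.linalg.inv(P)
    return cv2.projectPoints(np.array([X],float),cv2.Rodrigues(Q[:3,:3])[0],Q[:3,3],K,d)[0][0,0]
E
python3 - <<'E'
from h import *
print(grip_point_offset if not callable(grip_point_offset) else grip_point_offset())
s=sense();print(s["clock"],s["tcp_pos"],s["tcp_rot"],s["grip_width"])
for n in ("top","scene"):
    im=capture(n);cv2.imwrite(f"pics/{n}0.png",cv2.resize(im[:,:,::-1],(800,600)))
    c=cam(n);print(n,c[2][:3,3])
    for t,z in (("tall_vial_cap",.1),("short_vial_a_cap",.06),("cactus_pot_top",.12),("empty_pot_a_top",.072),("log_button",.078),("small_button",.07),("log_box",.065),("brush",.01)):
        for r in trace(n,t):
            x=r["rect"];uv=[(x[0]+x[2])/2,(x[1]+x[3])/2]
            print(t,round(r["confidence"],2),np.round(x),onplane(c,uv,z).round(3))
E
```

```text
0.0188
0.0 [0.13849689 0.53189808 0.2181039 ] [ 7.91217295e-01  6.11534821e-01 -4.91680982e-04  3.35126727e-04] 0.09268665240994865
top [0.28332421 0.06433204 1.08793452]
tall_vial_cap 0.67 [160. 184. 189. 212.] [0.414 0.308 0.1  ]
tall_vial_cap 0.51 [372. 185. 394. 200.] [ 0.434 -0.295  0.1  ]
short_vial_a_cap 0.57 [240. 125. 250. 139.] [0.626 0.106 0.06 ]
cactus_pot_top 0.67 [298. 121. 321. 151.] [ 0.595 -0.084  0.12 ]
cactus_pot_top 0.26 [158. 182. 190. 214.] [0.412 0.304 0.12 ]
empty_pot_a_top 0.64 [352. 111. 380. 143.] [ 0.64  -0.264  0.072]
log_button 0.63 [301. 206. 310. 216.] [ 0.38  -0.074  0.078]
log_button 0.58 [241. 184. 252. 203.] [0.432 0.099 0.078]
log_button 0.44 [172. 266. 188. 277.] [0.204 0.289 0.078]
small_button 0.22 [298. 123. 320. 148.] [ 0.613 -0.089  0.07 ]
log_box 0.78 [166. 243. 216. 289.] [0.22  0.259 0.065]
log_box 0.68 [294. 196. 342. 232.] [ 0.373 -0.112  0.065]
log_box 0.61 [298. 120. 322. 149.] [ 0.617 -0.094  0.065]
brush 0.88 [115. 145. 157. 185.] [0.532 0.458 0.01 ]
scene [1.24664035 0.53212561 0.90883958]
tall_vial_cap 0.47 [135. 158. 149. 192.] [ 0.494 -0.254  0.1  ]
cactus_pot_top 0.75 [147. 212. 178. 258.] [ 0.669 -0.045  0.12 ]
cactus_pot_top 0.61 [219. 264. 236. 290.] [0.703 0.154 0.12 ]
empty_pot_a_top 0.77 [ 84. 202. 116. 238.] [ 0.67  -0.257  0.072]
log_button 0.43 [358. 181. 365. 187.] [0.221 0.287 0.078]
log_box 0.75 [328. 178. 376. 212.] [0.262 0.276 0.065]
log_box 0.64 [226. 195. 282. 246.] [0.476 0.092 0.065]
log_box 0.57 [185. 167. 239. 209.] [ 0.415 -0.075  0.065]
brush 0.84 [360. 277. 407. 341.] [0.543 0.464 0.01 ]
```

View pics/top0.png

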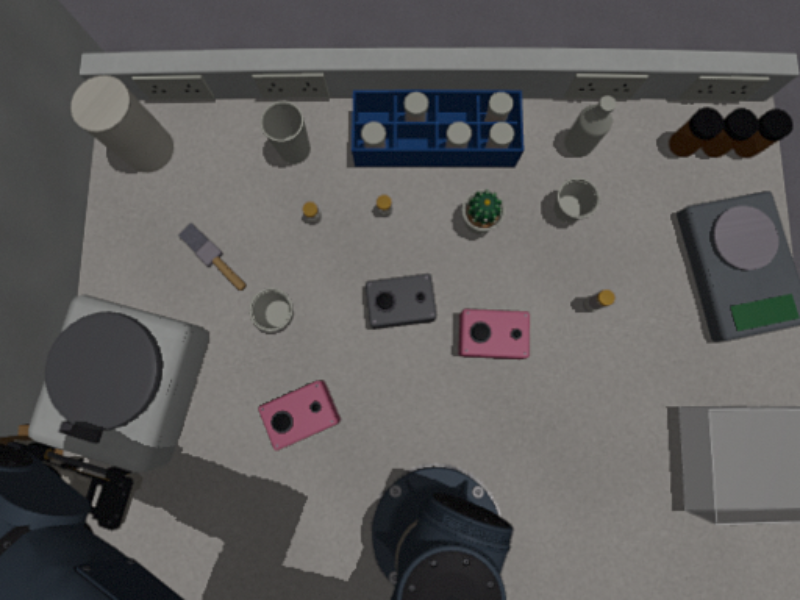

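View pics/scene0.png

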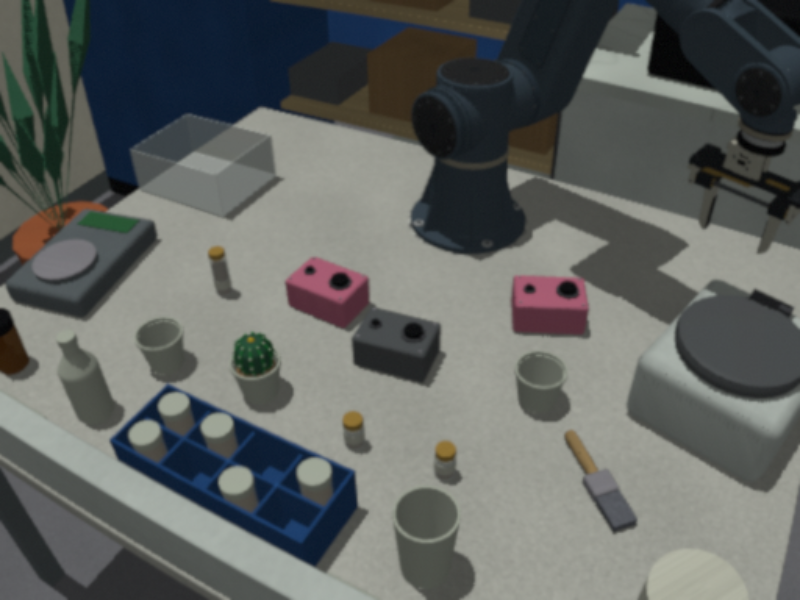

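The views show the following:
- **Vials:** three brass-capped ones, at top-view (606,298), (311,210) and (384,203). The scene view shows the one at (217,253) is clearly the tall one, with a long dark body. The other two, at scene (353,422) and (445,452), are short.
- **Cactus:** top-view (485,207).
- **Log box:** the grey one is at top-view (400,300), with its large button at (385,301) and the small one at (420,297). The two pink boxes are decoys.

Next I'll triangulate the targets and make a confirming crop.

```bash
cat > m.py <<'E'
from h import *
from scipy.optimize import least_squares
ims={n:capture(n) for n in ("top","scene")};C={n:cam(n) for n in ims}
def blob(n,uv8,r,f):
    u,v=np.array(uv8)/1.5625;u=int(u);v=int(v)
    p=cv2.cvtColor(ims[n],cv2.COLOR_RGB2HSV)[v-r:v+r+1,u-r:u+r+1].astype(int)
    y,x=np.nonzero(f(p));return np.array([x.mean()+u-r,y.mean()+v-r]),len(x)
brass=lambda p:(p[...,1]>110)&(p[...,0]>10)&(p[...,0]<30)
green=lambda p:(p[...,1]>70)&(p[...,0]>45)&(p[...,0]<95)
dark=lambda p:p[...,2]<50
for name,a,b,r,f,z in (("vial",(606,298),(217,253),9,brass,.095),("short1",(311,210),(445,450),9,brass,.055),("short2",(384,203),(353,420),9,brass,.055),("cactus",(485,207),(254,352),20,green,.098),("big",(385,301),(413,331),8,dark,.077),("small",(420,297),(376,323),5,dark,.07)):
    pa,na=blob("top",a,r,f);pb,nb=blob("scene",b,r,f)
    s=least_squares(lambda X:np.r_[proj(C["top"],X)-pa,proj(C["scene"],X)-pb],[.5,0,.1])
    print(name,pa.round(1),na,pb.round(1),nb,"tri",s.x.round(3),"res",round(np.abs(s.fun).max(),2),"plane",onplane(C["top"],pa,z).round(3),onplane(C["scene"],pb,z).round(3))
t=ims["scene"][150:310,70:300,::-1];cv2.imwrite("pics/crop.png",cv2.resize(t,None,fx=3.4,fy=3.4,interpolation=cv2.INTER_CUBIC))
s=sense();print(R.from_quat(s["tcp_rot"]).as_matrix().round(3))
E
python3 m.py
```

```text
vial [387.4 190.3] 86 [138.1 161.5] 60 tri [ 0.441 -0.312  0.092] res 0.07 plane [ 0.441 -0.311  0.095] [ 0.445 -0.309  0.095]
short1 [198.  133.8] 70 [284.7 288.4] 121 tri [0.624 0.252 0.052] res 0.36 plane [0.622 0.253 0.055] [0.626 0.253 0.055]
short2 [245.2 129.3] 70 [225.4 269. ] 111 tri [0.638 0.105 0.052] res 0.29 plane [0.637 0.106 0.055] [0.641 0.106 0.055]
cactus [309.8 132.5] 287 [162.1 226.6] 468 tri [ 0.618 -0.091  0.083] res 0.1 plane [ 0.613 -0.088  0.098] [ 0.63  -0.079  0.098]
big [245.8 192.1] 113 [264.3 211.9] 122 tri [0.438 0.101 0.069] res 0.19 plane [0.436 0.101 0.077] [0.445 0.104 0.077]
small [268.7 189.5] 26 [240.3 206.6] 29 tri [0.446 0.033 0.066] res 0.02 plane [0.445 0.033 0.07 ] [0.45  0.036 0.07 ]
[[ 0.252  0.968 -0.   ]
 [ 0.968 -0.252 -0.   ]
 [-0.    -0.    -1.   ]]
```

View pics/crop.png

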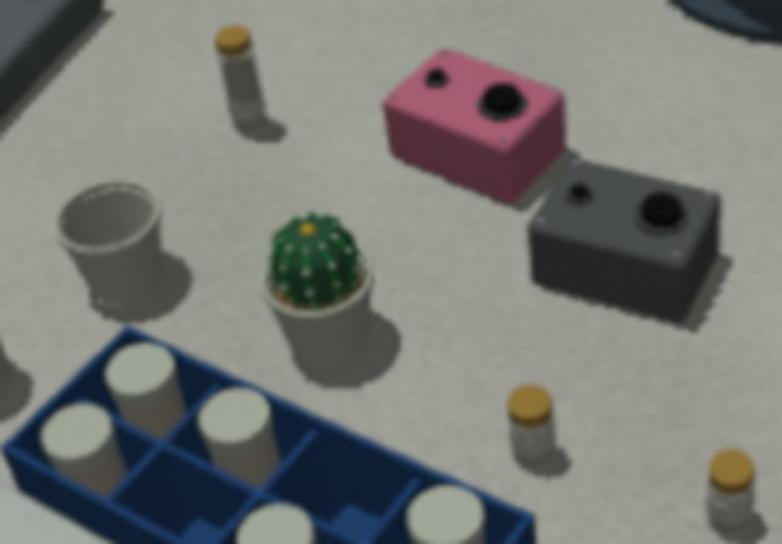

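The crop confirms it: the tall vial is at top left, the cactus is in the middle, and the grey box has its large button on the right. The two short vials are at the bottom. The big-to-small button distance measures 68 mm, as given. Estimates:
- **Tall vial:** (0.441, -0.311)
- **Cactus:** (0.617, -0.090)
- **Large button:** (0.438, 0.102)

I'll rise first, then travel.

Request:
step_arm --steps '[[[0,0,-45,0,0,0,1],[0,0,-90,0,0,0,1],[-40,27,-90,0,0,0,1],[-80,55,-90,0,0,0,1],[-120,82,-90,0,0,0,1]]]'

```text
clock: 1.5
tcp_pos: [0.1879, 0.3939, 0.3087]
tcp_rot: [0.791, 0.612, 0.0, -0.0]
force: [1.0, 0.1, 0.4]
grip_width: 0.0578
```

Request:
step_arm --steps '[[[-40,27,0,0,0,0,1],[-80,55,0,0,0,0,1],[-120,82,0,0,0,0,1],[-160,109,0,0,0,0,1],[-200,136,0,0,0,0,1]]]'

```text
clock: 2.0
tcp_pos: [0.2689, 0.1659, 0.3089]
tcp_rot: [0.791, 0.612, 0.001, 0.0]
force: [1.1, -0.3, 1.5]
grip_width: 0.0175
```

Request:
step_arm --steps '[[[-40,27,0,0,0,0,1],[-80,55,0,0,0,0,1],[-120,82,0,0,0,0,1],[-160,109,0,0,0,0,1],[-200,136,0,0,0,0,1]]]'

```text
clock: 2.5
tcp_pos: [0.3502, -0.0624, 0.309]
tcp_rot: [0.791, 0.611, 0.0, 0.0]
force: [1.2, 1.6, 0.3]
grip_width: 0.0003
```

Request:
step_arm --steps '[[[-40,27,0,0,0,0,1],[-80,55,0,0,0,0,1],[-120,82,0,0,0,0,1],[-150,102,0,0,0,0,1],[-150,102,0,0,0,0,1]]]'

```text
clock: 3.0
tcp_pos: [0.4116, -0.2343, 0.308]
tcp_rot: [0.792, 0.61, -0.0, -0.0]
force: [-0.6, -0.7, -0.7]
grip_width: 0.0006
```

```bash
cat > w.py <<'E'
from h import *
import sys
c=cam("wrist");im=capture("wrist");cv2.imwrite(f"pics/{sys.argv[1]}.png",im[:,:,::-1])
hsv=cv2.cvtColor(im,cv2.COLOR_RGB2HSV)
m=((hsv[...,1]>110)&(hsv[...,0]>10)&(hsv[...,0]<30)).astype(np.uint8)
g=((hsv[...,1]>70)&(hsv[...,0]>45)&(hsv[...,0]<95)).astype(np.uint8)
for n,k,z in (("brass",m,.1),("green",g,.1)):
    N,_,st,ce=cv2.connectedComponentsWithStats(k)
    for i in range(1,N):
        if st[i,4]>60: print(n,st[i],ce[i].round(1),onplane(c,ce[i],z).round(4))
for name in ("tall_vial_cap","cactus_pot_top","log_button"):
    for r in trace("wrist",name):
        x=r["rect"];print(name,round(r["confidence"],2),np.round(x),onplane(c,[(x[0]+x[2])/2,(x[1]+x[3])/2],{"t":.1,"c":.12,"l":.078}[name[0]]).round(4))
s=sense();print(s["clock"],s["tcp_pos"],s["force"])
E
python3 w.py w1
```

```text
brass [200 187  20  20 315] [209.9 196.6] [ 0.4393 -0.3085  0.1   ]
brass [462 226  22  17 269] [472.5 233.8] [0.6025 0.0706 0.1   ]
brass [248 271   4  53 145] [248.9 294.8] [ 0.6228 -0.2976  0.1   ]
brass [256 272   4  51 152] [258.  295.1] [ 0.6274 -0.2831  0.1   ]
brass [  46  335  322   28 6951] [219.1 350.7] [ 0.7277 -0.3822  0.1   ]
green [   0  197   70   52 1870] [ 33.1 222.4] [ 0.4101 -0.5868  0.1   ]
green [ 349  240   42   42 1110] [369.2 260. ] [ 0.6074 -0.093   0.1   ]
tall_vial_cap 0.58 [197. 171. 227. 208.] [ 0.4297 -0.3021  0.1   ]
cactus_pot_top 0.83 [337. 220. 393. 284.] [ 0.577  -0.1036  0.12  ]
log_button 0.97 [339. 103. 362. 127.] [ 0.3783 -0.0815  0.078 ]
log_button 0.88 [463. 110. 488. 139.] [0.4375 0.0951 0.078 ]
3.2 [ 0.41077088 -0.23025885  0.30870522] [-0.37039371 -0.03998799  0.42732692]
```

View pics/w1.png

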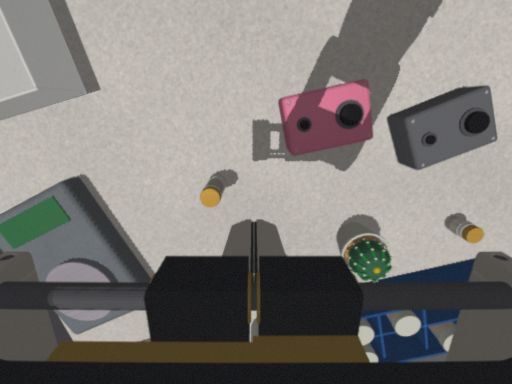

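The wrist view shows the tall cap at (210,197), agreeing with the fixed cameras to about 2 mm. The cactus is at (369,260) and the grey box's large button at (476,122). I'll move over the cap and go down to 25 mm above it.

Request:
step_arm --steps '[[[-35,24,0,0,0,0,1],[-69,48,0,0,0,0,1],[-69,48,45,0,0,0,1],[-69,48,90,0,0,0,1],[-69,48,120,0,0,0,1]]]'

```text
clock: 3.7
tcp_pos: [0.4394, -0.3083, 0.1864]
tcp_rot: [0.791, 0.612, -0.0, -0.001]
force: [1.2, -0.0, 0.1]
grip_width: 0.0008
```

Request:
step_arm --steps '[[[0,0,20,0,0,0,1],[0,0,40,0,0,0,1],[0,0,55,0,0,0,1],[0,0,62,0,0,0,1],[0,0,62,0,0,0,1]]]'

```text
clock: 4.2
tcp_pos: [0.44, -0.3091, 0.1265]
tcp_rot: [0.791, 0.612, -0.0, -0.0]
force: [0.2, -0.0, 0.2]
grip_width: 0.0006
```

```bash
python3 w.py w2
```

```text
brass [233 197  38  26 709] [251.6 210. ] [ 0.4337 -0.3087  0.1   ]
brass [247 271   5  53 146] [248.9 294.7] [ 0.5093 -0.3308  0.1   ]
brass [256 272   4  51 146] [258.  294.7] [ 0.5113 -0.3232  0.1   ]
brass [  46  335  322   28 6973] [218.3 350.6] [ 0.5631 -0.3747  0.1   ]
tall_vial_cap 0.63 [231. 171. 272. 224.] [ 0.4239 -0.306   0.1   ]
cactus_pot_top 0.59 [431. 250. 473. 317.] [ 0.5236 -0.1726  0.12  ]
log_button 0.8 [494.  45. 512.  81.] [ 0.3754 -0.1001  0.078 ]
4.4 [ 0.44045837 -0.31004965  0.12760019] [-0.25098909  0.15809441 -0.28177659]
```

View pics/w2.png

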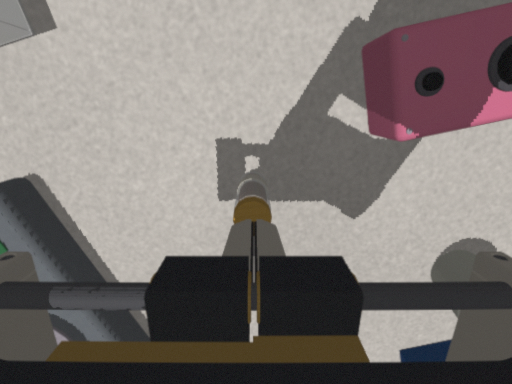

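The cap is at (252,210), centred behind the fingertips and partly hidden by them, which also pulls its centroid toward the camera. I'll hold here for 2 s.

Request:
step_arm --steps '[[[0,0,0,0,0,0,1],[0,0,0,0,0,0,1],[0,0,0,0,0,0,1],[0,0,0,0,0,0,1],[0,0,0,0,0,0,1]]]'

```text
clock: 4.9
tcp_pos: [0.4401, -0.31, 0.1266]
tcp_rot: [0.791, 0.612, -0.0, -0.0]
force: [-0.1, 0.5, -1.4]
grip_width: 0.0001
```

Request:
step_arm --steps '[[[0,0,0,0,0,0,1],[0,0,0,0,0,0,1],[0,0,0,0,0,0,1],[0,0,0,0,0,0,1],[0,0,0,0,0,0,1]]]'

```text
clock: 5.4
tcp_pos: [0.4401, -0.3099, 0.1266]
tcp_rot: [0.791, 0.612, -0.0, -0.0]
force: [-1.0, -0.7, 0.2]
grip_width: 0.0005
```

Request:
step_arm --steps '[[[0,0,0,0,0,0,1],[0,0,0,0,0,0,1],[0,0,0,0,0,0,1],[0,0,0,0,0,0,1],[0,0,0,0,0,0,1]]]'

```text
clock: 5.9
tcp_pos: [0.4401, -0.3099, 0.1267]
tcp_rot: [0.791, 0.612, 0.0, 0.0]
force: [0.3, -0.2, -0.2]
grip_width: 0.0005
```

Request:
step_arm --steps '[[[0,0,0,0,0,0,1],[0,0,0,0,0,0,1],[0,0,0,0,0,0,1],[0,0,0,0,0,0,1],[0,0,0,0,0,0,1]]]'

```text
clock: 6.4
tcp_pos: [0.4401, -0.3099, 0.1267]
tcp_rot: [0.791, 0.612, -0.0, 0.0]
force: [-0.1, -0.4, -0.3]
grip_width: 0.0003
```

Request:
step_arm --steps '[[[0,0,-48,0,0,0,1],[0,0,-96,0,0,0,1],[0,0,-130,0,0,0,1],[43,19,-130,0,0,0,1],[86,39,-130,0,0,0,1]]]'

```text
clock: 6.9
tcp_pos: [0.5001, -0.2364, 0.258]
tcp_rot: [0.792, 0.61, 0.0, 0.001]
force: [0.5, -1.1, -0.1]
grip_width: 0.0005
```

Request:
step_arm --steps '[[[43,19,0,0,0,0,1],[86,39,0,0,0,0,1],[130,58,0,0,0,0,1],[130,58,0,0,0,0,1],[130,58,0,0,0,0,1]]]'

```text
clock: 7.4
tcp_pos: [0.5885, -0.1247, 0.2563]
tcp_rot: [0.791, 0.612, -0.0, -0.0]
force: [0.1, -0.3, -0.0]
grip_width: 0.0003
```

```bash
python3 w.py w3
```

```text
brass [ 54  82  31  27 664] [68.7 95. ] [ 0.4425 -0.3069  0.1   ]
brass [408 150  25  22 419] [419.9 160.3] [0.6207 0.079  0.1   ]
brass [264 159  16  10  61] [272.4 163.8] [ 0.5797 -0.0983  0.1   ]
brass [283 190   9   9  62] [287.  193.9] [ 0.6224 -0.0891  0.1   ]
brass [248 271   4  52 146] [249.  295.3] [ 0.7604 -0.1756  0.1   ]
brass [256 272   4  51 152] [258.  295.1] [ 0.7634 -0.1629  0.1   ]
brass [  46  310  322   53 7943] [200.4 347.2] [ 0.8362 -0.2742  0.1   ]
green [ 261  164   48   49 1465] [284.4 187.1] [ 0.6128 -0.0904  0.1   ]
tall_vial_cap 0.94 [ 52.  83. 120. 110.] [ 0.449  -0.2882  0.1   ]
log_button 0.58 [399.   3. 426.  15.] [0.4505 0.0965 0.078 ]
7.6 [ 0.58780946 -0.12644267  0.25675985] [ 0.13180811 -0.43891792  0.02996149]
```

View pics/w3.png

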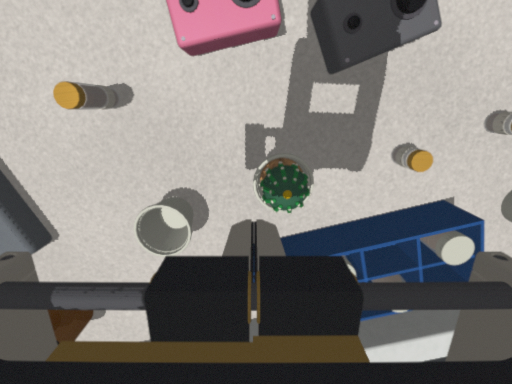

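The cactus is at (285,187), with its flower, the highest point, at (287,194). That puts the top at about (0.615, -0.090), matching the triangulation. I'll move over it and stop about 26 mm above.

Request:
step_arm --steps '[[[42,17,0,0,0,0,1],[42,17,35,0,0,0,1],[42,17,70,0,0,0,1],[42,17,95,0,0,0,1],[42,17,110,0,0,0,1]]]'

```text
clock: 8.1
tcp_pos: [0.6143, -0.0898, 0.1448]
tcp_rot: [0.792, 0.611, -0.001, -0.001]
force: [0.1, 0.7, 0.6]
grip_width: 0.0003
```

Request:
step_arm --steps '[[[0,0,0,0,0,0,1],[0,0,0,0,0,0,1],[0,0,0,0,0,0,1],[0,0,0,0,0,0,1],[0,0,0,0,0,0,1]]]'

```text
clock: 8.6
tcp_pos: [0.6157, -0.0891, 0.1474]
tcp_rot: [0.791, 0.612, 0.0, 0.0]
force: [0.2, -0.5, -0.1]
grip_width: 0.0008
```

```bash
python3 w.py w4 | grep green; python3 -c "
from h import *
im=capture('scene');cv2.imwrite('pics/s4.png',cv2.resize(im[130:290,80:290,::-1],None,fx=3.6,fy=3.6,interpolation=cv2.INTER_CUBIC))"
```

```text
green [ 217  169   72   63 2649] [252.8 198.4] [ 0.6076 -0.0874  0.1   ]
```

View pics/s4.png

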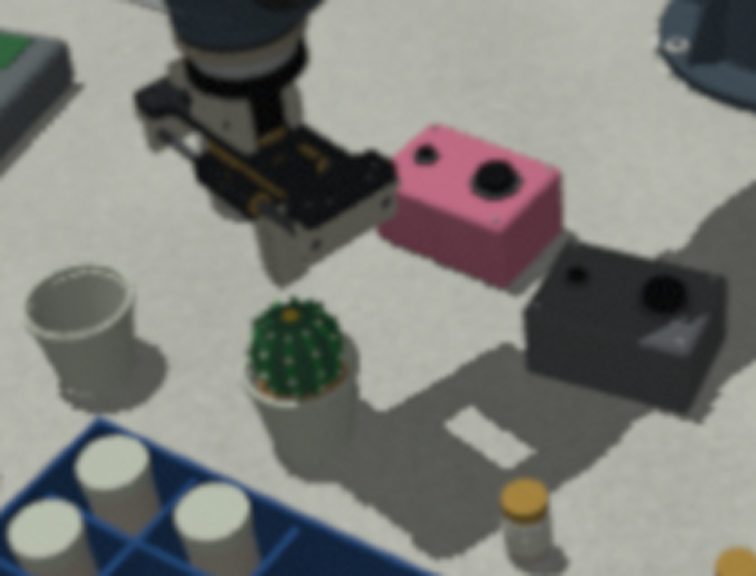

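The closed fingertips end at crop (283,285), just above the flower at (290,313), and nothing is touched. I'll hold.

Request:
step_arm --steps '[[[0,0,0,0,0,0,1],[0,0,0,0,0,0,1],[0,0,0,0,0,0,1],[0,0,0,0,0,0,1],[0,0,0,0,0,0,1]]]'

```text
clock: 9.35
tcp_pos: [0.6154, -0.089, 0.1466]
tcp_rot: [0.791, 0.612, -0.0, 0.0]
force: [-0.6, -0.6, 0.7]
grip_width: 0.0005
```

Request:
step_arm --steps '[[[0,0,0,0,0,0,1],[0,0,0,0,0,0,1],[0,0,0,0,0,0,1],[0,0,0,0,0,0,1],[0,0,0,0,0,0,1]]]'

```text
clock: 9.85
tcp_pos: [0.6154, -0.089, 0.1466]
tcp_rot: [0.791, 0.612, -0.0, -0.0]
force: [0.5, -0.9, -0.1]
grip_width: 0.0006
```

Request:
step_arm --steps '[[[0,0,0,0,0,0,1],[0,0,0,0,0,0,1],[0,0,0,0,0,0,1],[0,0,0,0,0,0,1],[0,0,0,0,0,0,1]]]'

```text
clock: 10.35
tcp_pos: [0.6154, -0.089, 0.1466]
tcp_rot: [0.791, 0.612, 0.0, -0.0]
force: [0.3, 0.0, -0.2]
grip_width: 0.0004
```

Request:
step_arm --steps '[[[0,0,0,0,0,0,1],[0,0,0,0,0,0,1],[0,0,0,0,0,0,1],[0,0,0,0,0,0,1],[0,0,0,0,0,0,1]]]'

```text
clock: 10.85
tcp_pos: [0.6154, -0.089, 0.1466]
tcp_rot: [0.791, 0.612, -0.0, 0.0]
force: [-0.3, -0.2, -0.7]
grip_width: 0.0003
```

Request:
step_arm --steps '[[[0,0,-45,0,0,0,1],[0,0,-90,0,0,0,1],[24,-38,-90,0,0,0,1],[48,-76,-90,0,0,0,1],[72,-114,-90,0,0,0,1]]]'

```text
clock: 11.35
tcp_pos: [0.522, 0.0103, 0.2368]
tcp_rot: [0.791, 0.611, 0.0, 0.0]
force: [1.4, 0.3, 0.3]
grip_width: 0.0008
```

Request:
step_arm --steps '[[[24,-38,0,0,0,0,1],[48,-76,0,0,0,0,1],[67,-105,0,0,0,0,1],[67,-105,45,0,0,0,1],[67,-105,80,0,0,0,1]]]'

```text
clock: 11.85
tcp_pos: [0.4382, 0.1015, 0.1561]
tcp_rot: [0.791, 0.612, 0.001, 0.001]
force: [0.5, 0.0, 0.2]
grip_width: 0.0002
```

Request:
step_arm --steps '[[[0,0,20,0,0,0,1],[0,0,30,0,0,0,1],[0,0,30,0,0,0,1],[0,0,30,0,0,0,1],[0,0,30,0,0,0,1]]]'

```text
clock: 12.35
tcp_pos: [0.4392, 0.1008, 0.1277]
tcp_rot: [0.791, 0.612, 0.001, 0.001]
force: [0.4, -0.4, -1.1]
grip_width: 0.0005
```

```bash
python3 w.py w5 | grep -v -e brass -e green
```

```text
cactus_pot_top 0.73 [120. 319. 148. 340.] [ 0.5042 -0.0174  0.12  ]
log_button 0.87 [239. 187. 269. 219.] [0.4366 0.1021 0.078 ]
log_button 0.71 [ 17. 170.  58. 208.] [ 0.3779 -0.0742  0.078 ]
12.55 [0.43878638 0.10072732 0.12718384] [0.62697684 0.2955068  0.40962195]
```

View pics/w5.png

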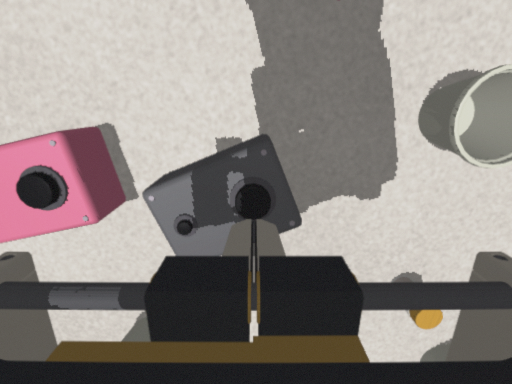

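The fingertips line up with the grey box's large button at (254,203), and the small button at (184,226) is well clear. I'll come down to 4 mm above it, then press slowly.

Request:
step_arm --steps '[[[0,0,25,0,0,0,1],[0,0,40,0,0,0,1],[0,0,45,0,0,0,1],[0,0,47,0,0,0,1],[0,0,49,0,0,0,1]]]'

```text
clock: 13.05
tcp_pos: [0.4389, 0.1008, 0.0781]
tcp_rot: [0.791, 0.612, 0.0, 0.0]
force: [-0.8, -1.0, 1.9]
grip_width: 0.0003
```

Request:
step_arm --steps '[[[0,0,1,0,0,0,1],[0,0,2,0,0,0,1],[0,0,3,0,0,0,1],[0,0,4,0,0,0,1],[0,0,5,0,0,0,1]]]'

```text
clock: 13.55
tcp_pos: [0.4389, 0.1007, 0.0728]
tcp_rot: [0.791, 0.612, 0.0, 0.0]
force: [1.4, -0.7, 1.8]
grip_width: 0.0006
```

Request:
step_arm --steps '[[[0,0,0.6,0,0,0,1],[0,0,1.2,0,0,0,1],[0,0,1.8,0,0,0,1],[0,0,2.4,0,0,0,1],[0,0,3,0,0,0,1]]]'

```text
clock: 14.05
tcp_pos: [0.4388, 0.1007, 0.0701]
tcp_rot: [0.791, 0.612, 0.0, 0.0]
force: [-2.8, -0.3, 19.2]
grip_width: 0.0007
```

The force jumped from about 2 N to 19 N at z = 0.070, exactly 8 mm down, so the button is at its end stop. I'll draw clear.

Request:
step_arm --steps '[[[0,0,0,0,0,0,1],[0,0,-5,0,0,0,1],[0,0,-30,0,0,0,1],[0,0,-75,0,0,0,1],[0,0,-120,0,0,0,1]]]'

```text
clock: 14.55
tcp_pos: [0.4373, 0.1005, 0.1905]
tcp_rot: [0.791, 0.612, -0.001, -0.001]
force: [0.5, 0.3, 0.3]
grip_width: 0.0006
```

Request:
step_arm --steps '[[[0,-40,0,0,0,0,1],[0,-80,-10,0,0,0,1],[0,-80,-10,0,0,0,1],[0,-80,-10,0,0,0,1],[0,-80,-10,0,0,0,1]]]'

```text
clock: 15.05
tcp_pos: [0.3615, 0.1208, 0.1994]
tcp_rot: [0.791, 0.611, -0.0, -0.0]
force: [-0.5, -0.5, -0.2]
grip_width: 0.0004
```

```bash
python3 m.py | grep -v '^\['; python3 -c "
from h import *
im=capture('scene');cv2.imwrite('pics/s6.png',cv2.resize(im[130:310,80:310,::-1],None,fx=3.3,fy=3.3,interpolation=cv2.INTER_CUBIC));print(sense()['force'])"
```

```text
vial [387.4 190.3] 85 [138.1 161.5] 60 tri [ 0.442 -0.312  0.092] res 0.08 plane [ 0.441 -0.311  0.095] [ 0.445 -0.309  0.095]
short1 [198.1 134. ] 68 [284.7 288.4] 119 tri [0.623 0.252 0.051] res 0.36 plane [0.622 0.253 0.055] [0.626 0.253 0.055]
short2 [245.2 129.3] 70 [225.4 269. ] 113 tri [0.638 0.105 0.052] res 0.26 plane [0.637 0.106 0.055] [0.64  0.106 0.055]
cactus [309.6 132.4] 282 [162.  226.6] 467 tri [ 0.618 -0.09   0.083] res 0.17 plane [ 0.613 -0.088  0.098] [ 0.63  -0.079  0.098]
big [249.9 193.4] 26 [264.1 212.6] 88 tri [0.433 0.093 0.06 ] res 1.39 plane [0.432 0.089 0.077] [0.448 0.105 0.077]
small [267.8 190. ] 24 [240.2 206.4] 27 tri [0.445 0.034 0.066] res 0.52 plane [0.444 0.036 0.07 ] [0.449 0.035 0.07 ]
 [ 0.968 -0.253 -0.   ]
 [-0.    -0.001 -1.   ]]
[ 0.12137606 -0.16132563 -0.46125187]
```

View pics/s6.png

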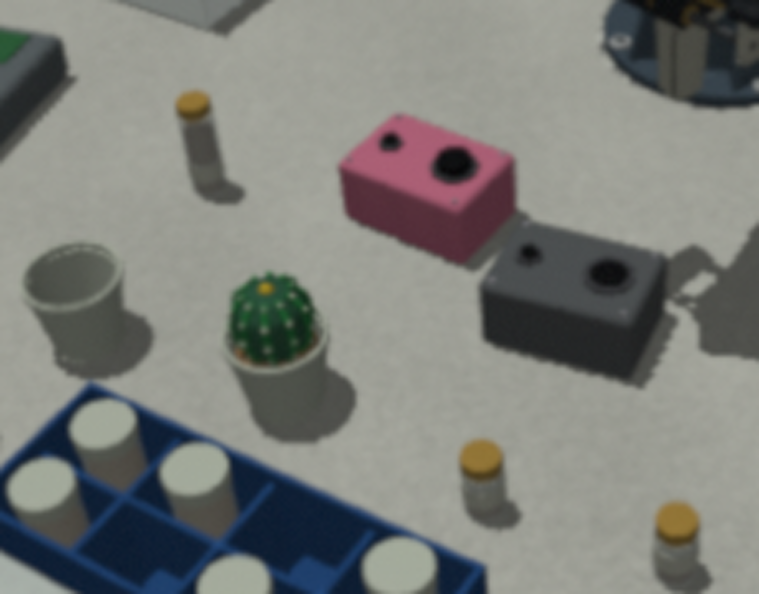

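The grey box's large button at (608,273) now sits nearly flush with its collar, unlike the pink one at (455,163), which stands proud. The small button is still out, and the vials and cactus haven't moved. Handing in.

```bash
python3 -c "
from rig import *
print(close_job())"
```

```text
the job is handed in; nothing more can be done
None
```

I pointed at the tall vial and then the cactus, pressed the large button on the grey log box, and handed the job in at about 16 s of the 56 s. The hand-in gives no verdict.

- **Pointing:** The fingertips were about 27 mm above the tall vial's cap and then about 27 mm above the cactus top. Each hold lasted at least 2 s, and I felt no contact.
- **Button:** The force rose to about 19 N at 8 mm of travel, the end of its stroke. In the last picture it sits nearly flush with its collar.
- **Other things:** All three vials and the cactus measured within about 1 mm of where they started. In the pictures the small button is still out, and the arm was about 8 cm to the side and clear with no force on it. I did not re-measure the brush or the empty pots, but the arm never came near them.
- **Disagreement:** The overhead fix on the large button was poor at the end because the gripper partly blocked the view. For the button I relied on the force, the depth and the scene picture instead.

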